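# Lock the one undone quarter-turn fastener on the filter box

### The job

One of the four slotted locks on the lid of the water filter box was left undone: its slot does not line up with the marks beside it along the box's long side, as the other three do. Take the flat-bladed key from its holder, turn that lock clockwise with the key until it stops, and stand the key back upright, fully down in its holder. All four locks must be locked at the end; do not turn a lock with the fingers, and leave the other things on the worktop where they are.

Things in the scene. Friction and masses are not known exactly. Their poses are not given: they have to be found in the camera images.
- filter_box: Water filter box fixed on the worktop: white body, grey lid, 168 x 248 mm, 40 mm high to the lid's top. Origin under its centre; x along its short side (away from the robot at yaw 0), y along its long side, z up. Four slotted locks on the lid at 45 mm either side of the centre along x, 90 mm along y; which (a to d) sits at which corner varies. Two pipe stubs at its far long side.
- key_holder: Fixed grey block, 80 x 60 mm and 45 mm high, with one slot-shaped pocket open at the top in its centre: 29 mm along the block's x, 11 mm along its y, 35 mm deep, mouth chamfered 3 mm. Origin under its centre, z up.
- key: Loose flat-bladed key, 88 mm tall, about 0.1 kg, standing blade down in the holder (tip 10 mm over the worktop; may lean a few degrees). Origin at the middle of the blade's lower edge; x along the blade's width, y across its thickness, z up. Blade 24 mm wide, 3 mm thick, 12 mm long; above it a shank 26 x 8 mm up to 52 mm, then the handle. Symmetric under a half turn about z.
- key_grip (a point): Centre of the key's black bar handle, 70 mm above the blade's tip; axes as the key's. Handle 42 mm along x, 14 mm along y, 36 mm high (52 to 88 mm above the tip); grip it across its 14 mm.
- lock_a_slot (a point): Centre of the top face of a lock: aluminium disc 42 mm across, 11 mm above the lid, with a straight slot right across it, open at both ends, 5.5 mm wide, 8 mm deep, dark floor, upper edges chamfered 3.5 mm (12.5 mm wide at the top). x along the slot (turns with the lock), z up. Two small dark marks on the lid beside the disc show where the slot's ends lie when locked.
- lock_a (a joint): Angle of this lock: 0 = slot along the box's short side (undone), 1.571 = end stop, slot along the long side, in line with the marks (locked). Grows clockwise seen from above. Stays where left (0.06 N m friction). The blade has about 0.1 rad of play either way in the slot: turn the key that much past 1.571 to bring the lock to its stop.
- lock_b_slot (a point): Centre of the top face of a lock: aluminium disc 42 mm across, 11 mm above the lid, with a straight slot right across it, open at both ends, 5.5 mm wide, 8 mm deep, dark floor, upper edges chamfered 3.5 mm (12.5 mm wide at the top). x along the slot (turns with the lock), z up. Two small dark marks on the lid beside the disc show where the slot's ends lie when locked.
- lock_b (a joint): Angle of this lock: 0 = slot along the box's short side (undone), 1.571 = end stop, slot along the long side, in line with the marks (locked). Grows clockwise seen from above. Stays where left (0.06 N m friction). The blade has about 0.1 rad of play either way in the slot: turn the key that much past 1.571 to bring the lock to its stop.
- lock_c_slot (a point): Centre of the top face of a lock: aluminium disc 42 mm across, 11 mm above the lid, with a straight slot right across it, open at both ends, 5.5 mm wide, 8 mm deep, dark floor, upper edges chamfered 3.5 mm (12.5 mm wide at the top). x along the slot (turns with the lock), z up. Two small dark marks on the lid beside the disc show where the slot's ends lie when locked.
- lock_c (a joint): Angle of this lock: 0 = slot along the box's short side (undone), 1.571 = end stop, slot along the long side, in line with the marks (locked). Grows clockwise seen from above. Stays where left (0.06 N m friction). The blade has about 0.1 rad of play either way in the slot: turn the key that much past 1.571 to bring the lock to its stop.
- lock_d_slot (a point): Centre of the top face of a lock: aluminium disc 42 mm across, 11 mm above the lid, with a straight slot right across it, open at both ends, 5.5 mm wide, 8 mm deep, dark floor, upper edges chamfered 3.5 mm (12.5 mm wide at the top). x along the slot (turns with the lock), z up. Two small dark marks on the lid beside the disc show where the slot's ends lie when locked.
- lock_d (a joint): Angle of this lock: 0 = slot along the box's short side (undone), 1.571 = end stop, slot along the long side, in line with the marks (locked). Grows clockwise seen from above. Stays where left (0.06 N m friction). The blade has about 0.1 rad of play either way in the slot: turn the key that much past 1.571 to bring the lock to its stop.
- jar_jam: Jam jar with black lid, 70 mm across, 101 mm tall, a loose bystander; origin at the centre of its underside.
- tea_box: Dark blue tea box, 71 x 136 x 117 mm, a loose bystander; origin at the centre of its underside.
- tin_tuna: Flat tin, 86 mm across, 40 mm tall, a loose bystander; origin at the centre of its underside.
- garlic: Garlic bulb, 50 mm, a loose bystander; origin at the centre of its underside.
There are look-alikes about, which are no part of the job. Leave any pink look-alike of the key alone. Leave any purple look-alike of the key_holder alone.

How it is judged:
By the outcome, as a careful person would: the job done as asked, in the order asked, and still so for the second after the job is handed in, with the robot touching nothing.
It also fails if it takes over 58 s, if anything falls off the work surface, if the arm or the gripper's body presses on something with over 40 N, if the wrist force passes 120 N, or if a joint passes its speed limit or range.

### The arm

A 6-joint arm with a two-finger parallel gripper is mounted at the origin on a cart in front of the work surface, level with it; the furniture and walls round the work are solid. World frame = base frame: x ahead of the robot, y to its left, z up, the work surface at z = 0. Lengths are in m, angles in rad, forces in N, time in s.
With the tool pointing down it reaches from about 0.3 to 0.875 m from the base axis. Payload 6.4 kg.
Tool frame: the origin (TCP) lies at the very end of the fingers, on their centre line; the grasp point (between the pads) lies 19 mm behind it; z points along the fingers, y is the line along which they close (so a half turn about z gives the same grasp; the last joint's range is limited). The gripper opens to 88 mm and grips with 3 to 60 N. Pads are 18 mm wide; open, the fingers measure 123 mm over their backs; the gripper's body (75 mm by 187 mm) begins 45 mm behind the grasp point.
Start: joints at [-1.485, 0.181, 1.607, -0, 1.354, -0.206], TCP at [0.165, -0.551, 0.239] pointing down, gripper open.
Joint ranges: [-2.99, 2.99], [-0.89, 2.07], [0.3, 2.58], [-1.14, 4.28], [0, 2.63], [-3.12, 3.12]. Speed limits (rad/s): [2.57, 2.57, 3.01, 3.14, 3.14, 3.14].

### API

Orientations are given as a unit quaternion [x, y, z, w].
In Python, from workcell import env, snapshot, camera_info, order, spot_in, spot_point gives the robot as it stands.
- The arm moves only by the tool servo_tool, never from a script. Its arguments are lists of equal length, an entry for each row: "claw": the gripper command: -1 is fully open, 1 is shut, values between are in proportion; "dp": the shift along the world's x, y, z in mm, a list of three; "angular": the turn, a rotation vector about the world's x, y, z in degrees, a list of three. A call has 1 to 12 rows; each row is the pose to reach, as a shift and turn from the pose commanded when the call began; what a row does not reach only later rows make up. A row lasts 1/12 s, in which the tool goes at most 41.7 mm and 7.16 degrees, less where a joint would pass 70% of its speed; a pose out of reach is approached as far as the arm can. A call with a gripper value outside its range is refused whole. The fingers move at their own pace and stop on an object; "force" is the grip in N (left out, the last holds). Time passes only in rows, so rows that repeat a pose let the fingers close. It gives the time, the measured TCP pose, the force, the opening and the grip force at its end, in the units of the state.
- env.read_state(): the state, without advancing time (a new reading comes with each control period).
- snapshot(name): name is "scene" or "top" or "wrist"; returns the picture (480x640x3 uint8, red, green, blue); there is no depth.
- camera_info(name): a dict with "fx", "fy", "cx", "cy" (pixels), "cam_to_world" (4x4, takes a point from camera to world coordinates); the wrist camera has in their place "mount" (4x4, takes a point from camera to tool coordinates, whose origin is the TCP and whose axes are the flange's). Camera axes: x right, y down, z forward; pixel columns grow to the right and rows downward; lengths in m; the calibration is good to about 2 mm. A picture is of the moment at which its call begins: read the wrist's pose just before it. camera_info takes no time and is no camera call.
- order.close_job(): hands the job in; it is judged then, once.
Trained networks look in the newest picture that a camera, given by its name, has taken for a name from the list of things; names that differ only in an ending like _2 or _b are one class to them, and where a whole thing is asked for, a point or a joint stands for the part that bears it (a point fixed in the world has none). Each returns a list of dicts, best first, with "conf" (0 to 1); they miss things now and then, are a little off and sometimes report something else, mostly with a low value. They report only what shows in the picture. A call takes as long as a camera call. They do not tell look-alikes from the thing itself.
- spot_in(thing, camera): "extent" ([centre column, centre row, width, height] in pixels, round what is visible of it).
- spot_point(thing, camera): "uv" ([column, row] in pixels: a listed point, or the origin of a listed thing).
The state is a dict: "clock": time; "joint_positions": joint angles; "joint_velocities": joint speeds; "joint_torque": joint torques, N m; "position": TCP position; "tcp_rot": TCP orientation; "wrist_force": force on the tool from outside, world axes, zero at the start; "moment": the same for the moment, N m; "finger_gap": finger opening in m; "grasp_force": force on a finger pad.
Only numpy, scipy, OpenCV 4.12 (cv2) and the standard library are available. Lean on these libraries where they do the work, as an engineer would, in place of code of your own. Each camera call takes 0.05 s, during which the arm holds its last target. There are 200 camera calls.

## Working session

There is one attempt and no reset: what is moved stays moved. The work goes in short steps, Python scripts to look and compute and a tool call to move; the robot and the scene stay as the last step left them, time stands still between calls to the robot, and variables do not carry over. Pictures are saved under pics/ and viewed, at most 10 in all, crops included, and the job is handed in when it is done.

Besides the shell and the picture viewer there is one more tool, called after "Request:" as name(argument=value, ...) on one line, values as JSON. servo_tool: Moves the arm, as the interface text tells. Its arguments: {"type":"object","properties":{"claw":{"type":"array"},"dp":{"type":"array"},"angular":{"type":"array"},"force":{"type":"number"}},"required":["claw","dp","angular"]}

```bash
mkdir -p pics; cat > h.py <<'E'
import numpy as np,cv2
from workcell import env,snapshot,camera_info,order,spot_in,spot_point
from scipy.spatial.transform import Rotation as R
def cam(name):
    i=camera_info(name)
    if 'mount' in i:
        s=env.read_state();T=np.eye(4);T[:3,:3]=R.from_quat(s['tcp_rot']).as_matrix();T[:3,3]=s['position'];M=T@np.array(i['mount'])
    else: M=np.array(i['cam_to_world'])
    return i,M
def ray(name,uv,z,c=None):
    i,M=c or cam(name)
    d=M[:3,:3]@np.array([(uv[0]-i['cx'])/i['fx'],(uv[1]-i['cy'])/i['fy'],1]);o=M[:3,3]
    return o+d*(z-o[2])/d[2]
def save(name,f):
    im=snapshot(name);cv2.imwrite('pics/'+f,im[:,:,::-1]);return im
E
python3 - <<'E'
from h import *
a=save('top','top.png');b=save('scene','scene.png')
for n in ['filter_box','key_holder','key','key_grip']:
    for d in spot_point(n,'top')[:3]: print(n,d,ray('top',d['uv'],{'key_grip':.08,'key':.01}.get(n,0)).round(3))
for d in spot_point('lock_a_slot','top')[:6]: print(d,ray('top',d['uv'],.051).round(3))
s=env.read_state();print(s['clock'],s['tcp_rot'],camera_info('wrist'))
E
```

```text
filter_box {'uv': [320.7, 228.5], 'conf': 0.6} [0.492 0.02  0.   ]
filter_box {'uv': [286.4, 207.2], 'conf': 0.21} [0.553 0.115 0.   ]
key_holder {'uv': [412.7, 234.2], 'conf': 0.73} [ 0.476 -0.236  0.   ]
key_holder {'uv': [240.4, 255.3], 'conf': 0.55} [0.417 0.241 0.   ]
key {'uv': [417.0, 237.1], 'conf': 0.43} [ 0.466 -0.246  0.01 ]
key {'uv': [388.7, 269.5], 'conf': 0.4} [ 0.376 -0.165  0.01 ]
key_grip {'uv': [392.7, 266.4], 'conf': 0.57} [ 0.376 -0.165  0.08 ]
key_grip {'uv': [417.7, 231.2], 'conf': 0.46} [ 0.469 -0.234  0.08 ]
key_grip {'uv': [286.8, 207.3], 'conf': 0.29} [0.534 0.111 0.08 ]
{'uv': [355.0, 241.0], 'conf': 0.62} [ 0.448 -0.071  0.051]
0.35 [ 9.89378239e-01  1.45363895e-01  2.29925627e-05 -1.95550033e-04] {'fx': 351.0003569283529, 'fy': 351.0003569283529, 'cx': 325.1866463211625, 'cy': 235.29141847037118, 'mount': array([[-1.08480280e-03, -9.63974640e-01, -2.65991947e-01,
         6.83308004e-02],
       [ 9.99999410e-01, -1.06158022e-03, -2.31081251e-04,
         5.17246904e-04],
       [-5.96153234e-05, -2.65992041e-01,  9.63975223e-01,
        -1.46813465e-01],
       [ 0.00000000e+00,  0.00000000e+00,  0.00000000e+00,
         1.00000000e+00]])}
```

View pics/top.png

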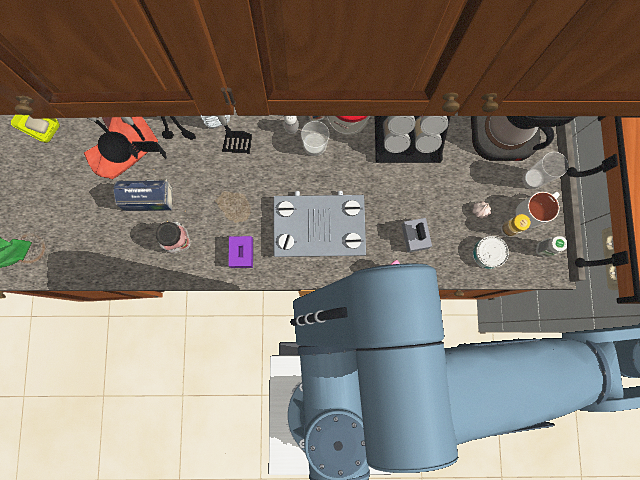

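View pics/scene.png

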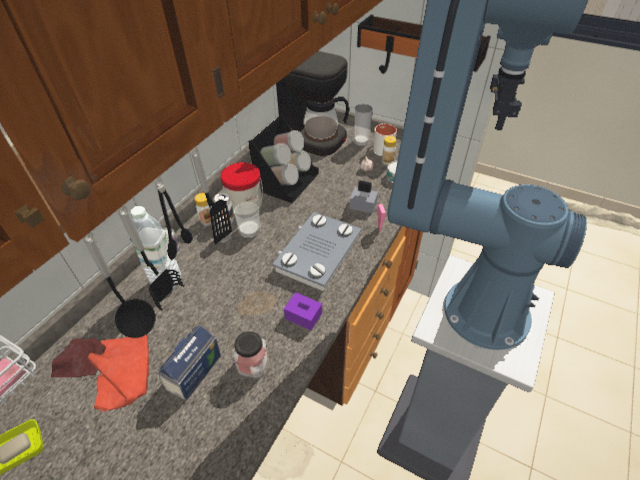

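The key could be the black handle at top (418,231) in the grey block (417,235) or the pink one at (393,266). The holder could be the grey block or the purple one at (240,252). I choose the black key and grey block. The undone lock looks like the lower-left one, at (286,241). I'll check that in one crop.

```bash
python3 - <<'E'
import sys
from h import *
a=cv2.imread('pics/top.png')[180:275,265:445]
cv2.imwrite('pics/crop.png',cv2.resize(a,None,fx=4.4,fy=4.4,interpolation=cv2.INTER_CUBIC))
c=cam('top')
for uv,z in [((286,209),.051),((352,208),.051),((352,241),.051),((286,241),.051),((419,231),.098),((417,235),.045)]: print(uv,ray('top',uv,z,c).round(3))
E
```

```text
(286, 209) [0.536 0.114 0.051]
(352, 208) [ 0.538 -0.064  0.051]
(352, 241) [ 0.448 -0.063  0.051]
(286, 241) [0.448 0.113 0.051]
(419, 231) [ 0.466 -0.233  0.098]
(417, 235) [ 0.465 -0.239  0.045]
```

View pics/crop.png

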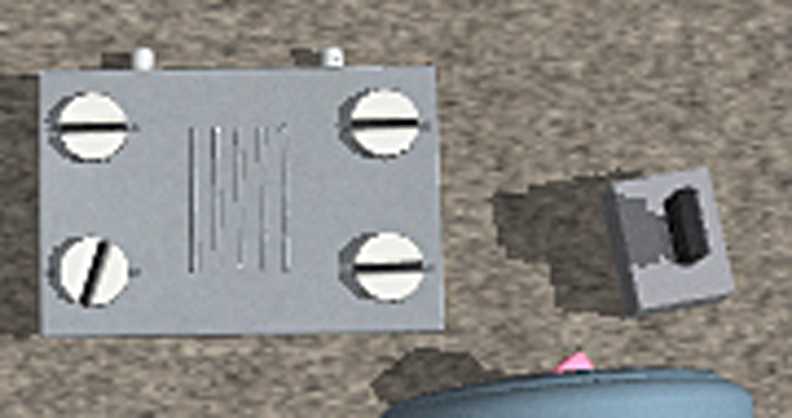

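The crop confirms it. The lower-left lock at top (286,241) has a tilted slot, already about 17° clockwise of the short side; the other three are in line with their marks. The black key stands in the grey block. So that the wrist can do the whole turn within joint 6's range, I'll grasp with tool x pointing back towards the robot.

Request:
servo_tool(claw=[-1,-1,-1,-1,-1,-1,-1,-1,-1,-1,-1,-1], dp=[[300,315,0],[300,315,0],[300,315,0],[300,315,0],[300,315,0],[300,315,0],[300,315,0],[300,315,0],[300,315,0],[300,315,0],[300,315,0],[300,315,0]], angular=[[0,0,85],[0,0,85],[0,0,85],[0,0,85],[0,0,85],[0,0,85],[0,0,85],[0,0,85],[0,0,85],[0,0,85],[0,0,85],[0,0,85]])

```text
clock: 1.35
position: [0.4678, -0.2324, 0.2388]
tcp_rot: [0.627, 0.779, 0.001, 0.0]
wrist_force: [-0.1, 0.0, 0.3]
finger_gap: 0.0882
grasp_force: 0.0
```

Request:
servo_tool(claw=[-1,-1,-1,-1,-1,-1,-1,-1,-1,-1,-1,-1], dp=[[0,0,0],[0,0,0],[0,0,0],[0,0,0],[0,0,0],[0,0,0],[0,0,0],[0,0,0],[0,0,0],[0,0,0],[0,0,0],[0,0,0]], angular=[[0,0,85],[0,0,85],[0,0,85],[0,0,85],[0,0,85],[0,0,85],[0,0,85],[0,0,85],[0,0,85],[0,0,85],[0,0,85],[0,0,85]])

```text
clock: 2.35
position: [0.4654, -0.2357, 0.2387]
tcp_rot: [-0.062, 0.998, -0.0, 0.0]
wrist_force: [-0.3, 0.5, 0.1]
finger_gap: 0.0883
grasp_force: 0.0
```

```bash
python3 - <<'E'
from h import *
c=cam('wrist');a=save('wrist','w1.png')
for n,z in [('key_grip',.08),('key_holder',0)]:
    for d in spot_point(n,'wrist')[:3]: print(n,d,ray('wrist',d['uv'],z,c).round(4))
s=env.read_state();r=R.from_quat(s['tcp_rot']).as_matrix()
print(s['clock'],s['position'],np.degrees(np.arctan2(r[1,0],r[0,0])),s['joint_positions'])
E
```

```text
key_grip {'uv': [317.5, 221.1], 'conf': 0.87} [ 0.4694 -0.2427  0.08  ]
key_grip {'uv': [424.9, 129.6], 'conf': 0.82} [ 0.3807 -0.1629  0.08  ]
key_holder {'uv': [319.3, 206.5], 'conf': 0.66} [ 0.4713 -0.2422  0.    ]
2.5 [ 0.46540449 -0.23571489  0.23873116] -173.45074356091823 [-6.96595125e-01  6.11115512e-02  1.73975524e+00  2.43503641e-05
  1.34069637e+00 -2.38170309e+00]
```

View pics/w1.png

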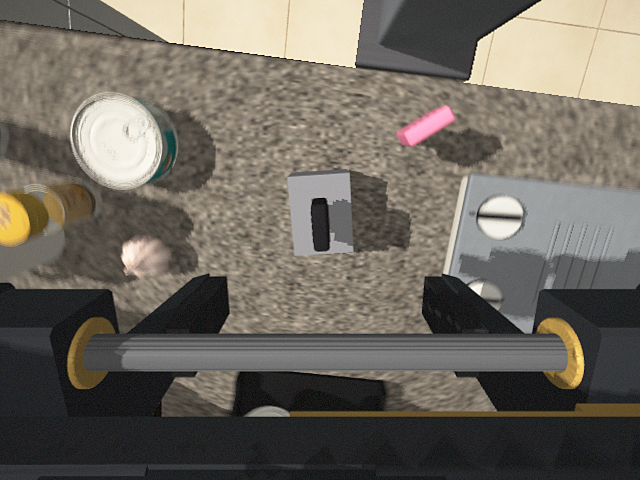

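The wrist view shows the black key at about (320,224) in the grey block (322,213), with the pink key apart at (427,126). Next I'll measure the handle and block orientation.

```bash
cat >> h.py <<'E'
def yaw(p,q): return np.degrees(np.arctan2(p[1]-q[1],p[0]-q[0]))%180
E
python3 - <<'E'
from h import *
c=cam('wrist');a=cv2.imread('pics/w1.png')[160:270,275:375]
m=(a.max(2)<45).astype(np.uint8);n,l,st,ce=cv2.connectedComponentsWithStats(m)
k=1+np.argmax(st[1:,4]);print(st[k])
pts=np.argwhere(l==k)[:,::-1]+[275,160]
bx=cv2.boxPoints(cv2.minAreaRect(pts.astype(np.float32)));print(bx.round(1))
w=np.array([ray('wrist',p,.098,c) for p in bx]);print(w.round(4),w.mean(0))
for i in range(4): print(np.linalg.norm(w[i]-w[i-1]).round(4),yaw(w[i],w[i-1]))
g=np.array([ray('wrist',p,.045,c) for p in [(289,174),(350,171),(353,253),(294,256)]]);print(g.mean(0))
for i in range(4): print(np.linalg.norm(g[i]-g[i-1]).round(4),yaw(g[i],g[i-1]))
cv2.imwrite('pics/w1c.png',cv2.resize(a,None,fx=5,fy=5,interpolation=cv2.INTER_CUBIC))
E
```

```text
[ 36  38  19  53 639]
[[309.7 198.6]
 [326.5 197.3]
 [330.5 249.6]
 [313.8 250.9]]
[[ 0.4469 -0.2513  0.098 ]
 [ 0.4442 -0.2376  0.098 ]
 [ 0.4888 -0.229   0.098 ]
 [ 0.4916 -0.2432  0.098 ]] [ 0.46788925 -0.24028528  0.098     ]
0.0455 10.183209774521856
0.0139 100.91863168850332
0.0454 10.910302366639382
0.0144 101.10389369718287
[ 0.47070387 -0.23935138  0.045     ]
0.0831 8.446741303399364
0.0586 99.27036493004483
0.0828 9.68300840693964
0.0604 99.55399518457692
```

View pics/w1c.png

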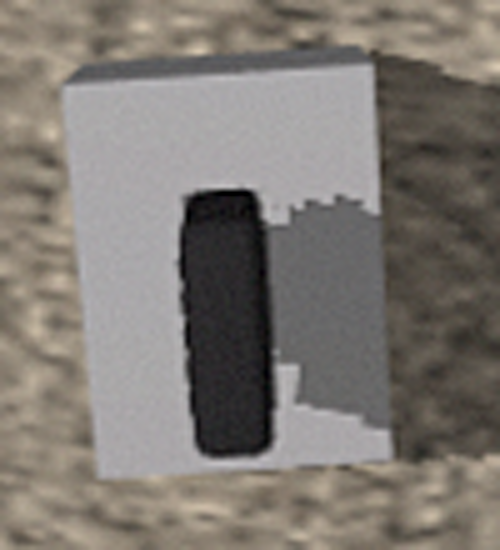

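Request:
servo_tool(claw=[-1,-1,-1,-1,-1,-1,-1,-1,-1,-1], dp=[[4.5,-4.5,0],[4.5,-4.5,-40],[4.5,-4.5,-80],[4.5,-4.5,-115],[4.5,-4.5,-145],[4.5,-4.5,-165],[4.5,-4.5,-175],[4.5,-4.5,-178],[4.5,-4.5,-178],[4.5,-4.5,-178]], angular=[[0,0,3],[0,0,3],[0,0,3],[0,0,3],[0,0,3],[0,0,3],[0,0,3],[0,0,3],[0,0,3],[0,0,3]])

```text
clock: 3.33
position: [0.4709, -0.2409, 0.0621]
tcp_rot: [-0.084, 0.996, -0.001, 0.001]
wrist_force: [-0.1, 0.5, -0.5]
finger_gap: 0.0874
grasp_force: 0.0
```

Request:
servo_tool(claw=[0.3,0.6,0.7,0.8,1,1,1,1], dp=[[0,0,0],[0,0,0],[0,0,0],[0,0,0],[0,0,0],[0,0,0],[0,0,0],[0,0,0]], angular=[[0,0,0],[0,0,0],[0,0,0],[0,0,0],[0,0,0],[0,0,0],[0,0,0],[0,0,0]], force=40)

```text
clock: 4.0
position: [0.4699, -0.2402, 0.0607]
tcp_rot: [-0.085, 0.996, -0.0, -0.0]
wrist_force: [0.4, 0.7, 0.5]
finger_gap: 0.0369
grasp_force: 0.0
```

Request:
servo_tool(claw=[1,1,1,1,1,1,1,1], dp=[[0,0,0],[0,0,0],[0,0,0],[0,0,0],[0,0,0],[0,0,0],[0,0,0],[0,0,0]], angular=[[0,0,0],[0,0,0],[0,0,0],[0,0,0],[0,0,0],[0,0,0],[0,0,0],[0,0,0]], force=40)

```text
clock: 4.67
position: [0.4699, -0.2402, 0.0607]
tcp_rot: [-0.085, 0.996, 0.0, -0.0]
wrist_force: [1.0, -0.2, 0.2]
finger_gap: 0.0135
grasp_force: 40.0
```

Request:
servo_tool(claw=[1,1,1,1,1,1], dp=[[0,0,12],[0,0,30],[0,0,55],[0,0,85],[0,0,105],[0,0,105]], angular=[[0,0,0],[0,0,0],[0,0,0],[0,0,0],[0,0,0],[0,0,0]])

```text
clock: 5.17
position: [0.4724, -0.2421, 0.1715]
tcp_rot: [-0.085, 0.996, -0.003, 0.003]
wrist_force: [0.6, -0.9, 0.2]
finger_gap: 0.0135
grasp_force: 40.0
```

Request:
servo_tool(claw=[1,1,1,1,1,1,1,1,1,1,1,1], dp=[[-3,35,0],[-6,75,0],[-9,115,0],[-12,155,0],[-14,195,0],[-16,235,0],[-18,275,0],[-20,310,0],[-21,335,0],[-22,350,0],[-22,353,0],[-22,353,0]], angular=[[0,0,-5],[0,0,-10],[0,0,-15],[0,0,-20],[0,0,-25],[0,0,-27],[0,0,-27],[0,0,-27],[0,0,-27],[0,0,-27],[0,0,-27],[0,0,-27]])

```text
clock: 6.17
position: [0.4473, 0.1136, 0.1653]
tcp_rot: [0.149, 0.989, -0.0, -0.0]
wrist_force: [-0.4, 0.2, -1.0]
finger_gap: 0.0137
grasp_force: 40.0
```

```bash
python3 - <<'E'
from h import *
c=cam('wrist');a=save('wrist','w2.png')
for n,z in [('lock_a_slot',.051),('key_grip',.145),('key',.115)]:
    for d in spot_point(n,'wrist')[:4]: print(n,d,ray('wrist',d['uv'],z,c).round(4))
s=env.read_state();r=R.from_quat(s['tcp_rot']).as_matrix()
print(s['clock'],s['position'],np.degrees(np.arctan2(r[1,0],r[0,0])),s['finger_gap'],s['wrist_force'])
E
```

```text
lock_a_slot {'uv': [121.1, 300.8], 'conf': 0.9} [ 0.4547 -0.0631  0.051 ]
lock_a_slot {'uv': [253.3, 289.2], 'conf': 0.72} [0.477  0.0432 0.051 ]
key_grip {'uv': [324.3, 313.7], 'conf': 0.72} [0.4671 0.1065 0.145 ]
key {'uv': [18.6, 232.2], 'conf': 0.86} [ 0.3798 -0.0526  0.115 ]
key {'uv': [325.2, 258.0], 'conf': 0.72} [0.4476 0.113  0.115 ]
6.3667 [0.44801825 0.11177854 0.16554758] 162.6369886616761 0.013518755379457415 [-0.11969781  0.53588941 -0.8315577 ]
```

View pics/w2.png

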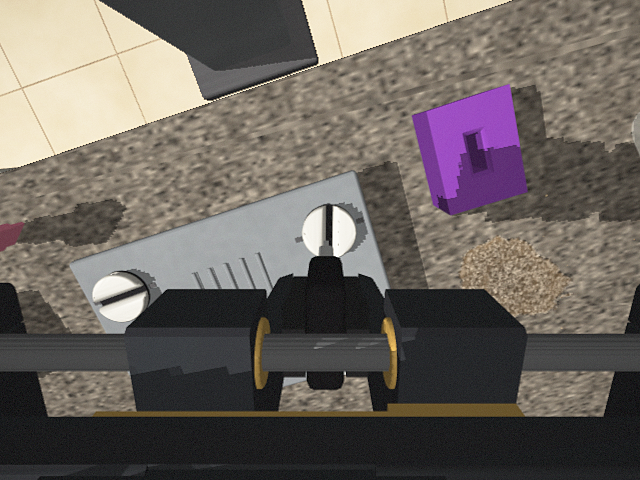

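The key is held and the undone lock's disc is at about (329,231), just ahead of the blade tip at (326,250); its slot is almost parallel to the key. Next I'll measure the disc and slot.

```bash
python3 - <<'E'
from h import *
c=cam('wrist');A=cv2.imread('pics/w2.png');x0,y0=285,190;a=A[y0:y0+95,x0:x0+95]
cv2.imwrite('pics/w2c.png',cv2.resize(a,None,fx=6,fy=6,interpolation=cv2.INTER_CUBIC))
i,M=c
def px(p):
    q=np.linalg.inv(M)@np.append(p,1);return np.array([i['fx']*q[0]/q[2]+i['cx'],i['fy']*q[1]/q[2]+i['cy']])
s=env.read_state();t=np.array(s['position']);r=R.from_quat(s['tcp_rot']).as_matrix()
k=np.degrees(np.arctan2(r[1,0],r[0,0]))
u=r[:,0];tip=t+r[:,2]*.051
print('expected blade tip px',px(tip),px(tip+.012*u),px(tip-.012*u))
for uv in [(329,231),(121,299)]: print(ray('wrist',uv,.051,c).round(4))
E
```

```text
expected blade tip px [325.94430008 256.77823891] [325.93382581 237.35472365] [325.95445908 275.61711829]
[0.4495 0.1139 0.051 ]
[ 0.4535 -0.0645  0.051 ]
```

View pics/w2c.png

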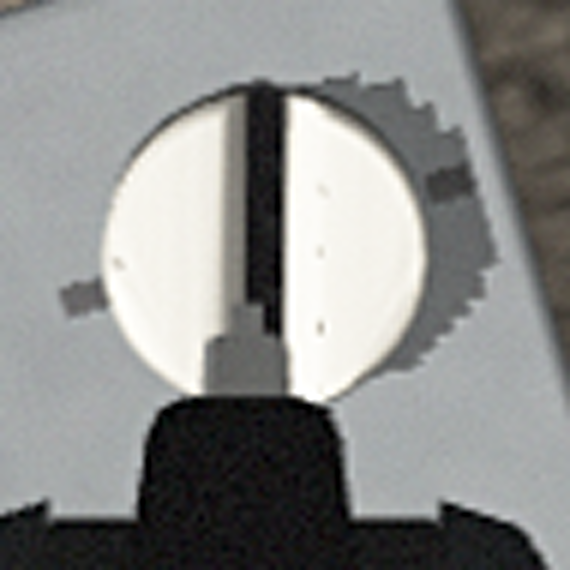

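Request:
servo_tool(claw=[1,1,1,1,1,1,1,1], dp=[[0.5,2.5,-15],[0.5,2.5,-35],[0.5,2.5,-50],[0.5,2.5,-57],[0.5,2.5,-62],[0.5,2.5,-66],[0.5,2.5,-69],[0.5,2.5,-70]], angular=[[0,0,0],[0,0,0],[0,0,0],[0,0,0],[0,0,0],[0,0,0],[0,0,0],[0,0,0]])

```text
clock: 7.03
position: [0.4488, 0.1151, 0.0959]
tcp_rot: [0.15, 0.989, 0.0, 0.0]
wrist_force: [0.2, 0.6, -1.2]
finger_gap: 0.0138
grasp_force: 40.0
```

Request:
servo_tool(claw=[1,1,1,1,1,1,1,1,1,1,1,1], dp=[[0,0,-0.5],[0.2,0.1,-0.5],[0.3,0.2,-0.5],[0.5,0.3,-0.5],[0.7,0.4,-0.5],[0.8,0.5,-0.5],[1,0.6,-0.5],[1.2,0.7,-0.5],[1.4,0.8,-0.5],[1.5,0.9,-0.5],[1.6,1,-0.5],[1.6,1,-0.5]], angular=[[0,0,-5],[0,0,-12],[0,0,-19],[0,0,-26],[0,0,-33],[0,0,-40],[0,0,-47],[0,0,-53],[0,0,-59],[0,0,-65],[0,0,-68],[0,0,-68]])

```text
clock: 8.03
position: [0.4499, 0.1164, 0.0956]
tcp_rot: [0.678, 0.735, -0.0, -0.0]
wrist_force: [-1.7, 0.1, -0.7]
finger_gap: 0.0139
grasp_force: 40.0
```

```bash
python3 - <<'E'
from h import *
s=env.read_state();r=R.from_quat(s['tcp_rot']).as_matrix()
print(s['position'],np.degrees(np.arctan2(r[1,0],r[0,0])),s['wrist_force'],s['moment'],s['finger_gap'])
E
```

```text
[0.44988682 0.11636397 0.09561392] 94.63423209276318 [-1.67591655  0.13399282 -0.65057889] [-0.00620792  0.32944351  0.02612893] 0.013946760558886826
```

Request:
servo_tool(claw=[1,1,1,1,1], dp=[[0.1,0.1,0],[0.2,0.2,0],[0.2,0.2,0],[0.2,0.2,0],[0.2,0.2,0]], angular=[[0,0,-4],[0,0,-8],[0,0,-10],[0,0,-10],[0,0,-10]])

```text
clock: 8.45
position: [0.4501, 0.1165, 0.0955]
tcp_rot: [0.738, 0.675, -0.0, -0.0]
wrist_force: [-2.7, 0.5, 1.5]
finger_gap: 0.0135
grasp_force: 40.0
```

```bash
python3 - <<'E'
from h import *
s=env.read_state();r=R.from_quat(s['tcp_rot']).as_matrix()
print(s['position'],np.degrees(np.arctan2(r[1,0],r[0,0])),s['wrist_force'],s['moment'],s['finger_gap'])
E
```

```text
[0.45007545 0.11652652 0.09547349] 84.87345872238012 [-2.66899846  0.45887529  1.54475824] [-0.06297458  0.50495777  0.06386006] 0.013511896734541687
```

Request:
servo_tool(claw=[1,1,1,1], dp=[[0,0,0],[0,0,0],[0,0,0],[0,0,0]], angular=[[0,0,-2],[0,0,-4],[0,0,-4],[0,0,-4]])

```text
clock: 8.78
position: [0.4502, 0.1165, 0.0954]
tcp_rot: [0.761, 0.649, -0.0, -0.0]
wrist_force: [-3.0, -0.3, 3.0]
finger_gap: 0.0135
grasp_force: 40.0
```

```bash
python3 - <<'E'
from h import *
s=env.read_state();r=R.from_quat(s['tcp_rot']).as_matrix()
print(s['position'],np.degrees(np.arctan2(r[1,0],r[0,0])),s['wrist_force'],s['moment'],s['finger_gap'])
E
```

```text
[0.45017093 0.11652118 0.09543963] 80.86899185821058 [-2.9629376  -0.29034521  3.03016624] [-0.05359752  0.67643154  0.14851257] 0.013494114534602794
```

Request:
servo_tool(claw=[1,1,1,1], dp=[[0,0,0],[0,0,0],[0,0,0],[0,0,0]], angular=[[0,0,-2],[0,0,-3],[0,0,-3],[0,0,-3]])

```text
clock: 9.12
position: [0.4503, 0.1165, 0.0954]
tcp_rot: [0.778, 0.628, 0.0, 0.0]
wrist_force: [-4.6, 0.3, 5.9]
finger_gap: 0.014
grasp_force: 40.1
```

```bash
python3 - <<'E'
from h import *
s=env.read_state();r=R.from_quat(s['tcp_rot']).as_matrix()
print(s['position'],np.degrees(np.arctan2(r[1,0],r[0,0])),s['wrist_force'],s['moment'],s['finger_gap'])
E
```

```text
[0.45026175 0.11653383 0.09541886] 77.82105257647133 [-4.6344615   0.30522341  5.90193742] [0.01484287 0.72164897 0.39485927] 0.013993801123092404
```

Moment climbs to 0.39 N m, so the lock is on its stop. Backing off within the play, lifting, then looking.

Request:
servo_tool(claw=[1,1,1,1,1,1,1,1], dp=[[0,0,0],[0,0,0],[0,0,0],[0,0,8],[0,0,30],[0,0,55],[0,0,70],[0,0,70]], angular=[[0,0,5],[0,0,9],[0,0,9],[0,0,9],[0,0,9],[0,0,9],[0,0,9],[0,0,9]])

```text
clock: 9.78
position: [0.4533, 0.1166, 0.1693]
tcp_rot: [0.728, 0.686, 0.003, 0.003]
wrist_force: [-0.1, -1.0, -0.2]
finger_gap: 0.0137
grasp_force: 40.0
```

```bash
python3 - <<'E'
from h import *
a=save('wrist','w3.png')
s=env.read_state();r=R.from_quat(s['tcp_rot']).as_matrix()
print(s['clock'],s['position'],np.degrees(np.arctan2(r[1,0],r[0,0])),s['wrist_force'])
c=a[160:340,225:425];cv2.imwrite('pics/w3c.png',cv2.resize(c[:,:,::-1],None,fx=3,fy=3,interpolation=cv2.INTER_CUBIC))
E
```

```text
9.8333 [0.4521344  0.11651733 0.1673061 ] 86.63685084130225 [ 0.20880967  0.0314634  -1.52269027]
```

View pics/w3c.png

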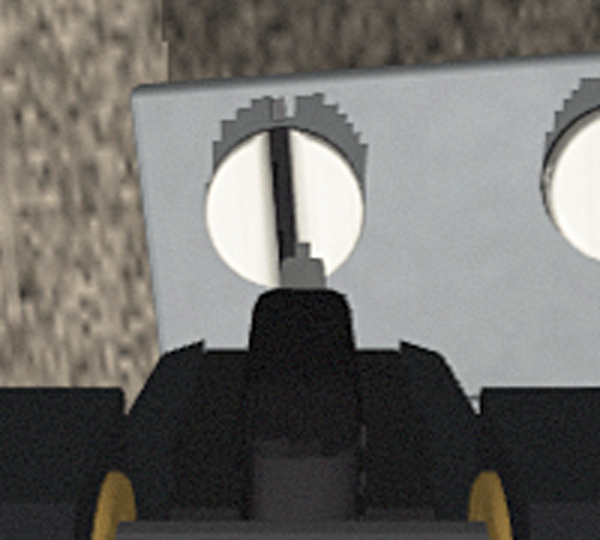

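```bash
python3 - <<'E'
from h import *
c=cam('wrist')
def w(p,z): return ray('wrist',(p[0]/3+225,p[1]/3+160),z,c)
print('slot floor',yaw(w((281,130),.043),w((289,240),.043)),'left chamfer',yaw(w((264,130),.051),w((274,280),.051)))
print('edge L',yaw(w((133,90),.04),w((160,352),.04)),'edge top',yaw(w((133,90),.04),w((600,54),.04)))
print('disc',w((285,207),.051),'mark',w((286,105),.04))
A=cv2.imread('pics/w3.png')[160:340,225:425];g=cv2.cvtColor(A,cv2.COLOR_BGR2GRAY)
for v in range(46,80,4):
    xs=[u for u in range(80,110) if g[v,u]<60];print(v,xs and (xs[0],xs[-1]),end=' ')
E
```

```text
slot floor 90.40380672652643 left chamfer 89.81708571522945
edge L 90.04112948734908 edge top 0.935785214352336
disc [0.44899375 0.11697203 0.051     ] mark [0.45073286 0.14164989 0.04      ]
46 (90, 108) 50 (90, 95) 54 (91, 95) 58 (91, 96) 62 (91, 96) 66 (92, 96) 70 (92, 97) 74 (92, 97) 78 (93, 97)
```

The slot and mark line up: slot yaw 90.1° against a box long side of about 90.5°, so the lock is locked. The blade sits in the gripper as before, at about px (326,241), so I'll return the key to its grasp pose.

Request:
servo_tool(claw=[1,1,1,1,1,1,1,1,1,1,1,1], dp=[[2,-30,0],[4,-65,0],[6,-100,0],[8,-135,0],[10,-170,0],[12,-205,0],[14,-240,0],[16,-275,0],[18,-310,0],[19,-335,0],[20,-350,0],[20,-356,0]], angular=[[0,0,7],[0,0,14],[0,0,21],[0,0,28],[0,0,35],[0,0,42],[0,0,49],[0,0,56],[0,0,63],[0,0,70],[0,0,77],[0,0,84]])

```text
clock: 10.83
position: [0.4696, -0.242, 0.1637]
tcp_rot: [0.112, 0.994, 0.0, -0.001]
wrist_force: [-0.6, 0.1, -1.1]
finger_gap: 0.0135
grasp_force: 40.0
```

Request:
servo_tool(claw=[1,1,1,1,1,1], dp=[[0,0,0],[0,0,0],[0,0,0],[0,0,0],[0,0,0],[0,0,0]], angular=[[0,0,7],[0,0,14],[0,0,19],[0,0,19],[0,0,19],[0,0,19]])

```text
clock: 11.33
position: [0.4699, -0.2393, 0.1644]
tcp_rot: [-0.051, 0.999, 0.0, -0.0]
wrist_force: [0.2, 0.2, -0.8]
finger_gap: 0.0138
grasp_force: 40.0
```

```bash
python3 - <<'E'
from h import *
a=save('wrist','w4.png')
s=env.read_state();r=R.from_quat(s['tcp_rot']).as_matrix()
print(s['clock'],s['position'],np.degrees(np.arctan2(r[1,0],r[0,0]))%360,s['wrist_force'])
c=a[180:320,240:400];cv2.imwrite('pics/w4c.png',cv2.resize(c[:,:,::-1],None,fx=4,fy=4,interpolation=cv2.INTER_CUBIC))
E
```

```text
11.3833 [ 0.47005785 -0.23930173  0.16465305] 185.8741410093858 [ 0.04184986  0.62305701 -0.30246505]
```

View pics/w4c.png

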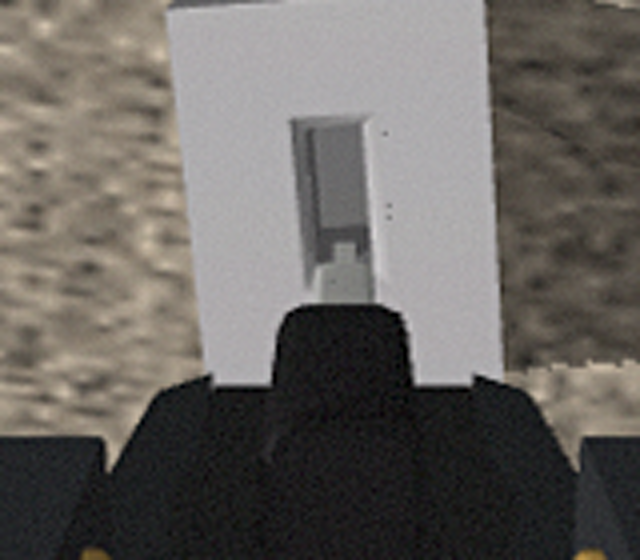

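The picture shows the pocket at crop (337,200) straight ahead of the blade at (345,255), needing about 4° more turn. Now lowering.

Request:
servo_tool(claw=[1,1,1,1,1,1,1,1], dp=[[0,-1,0],[0,-1,-25],[0,-1,-50],[0,-1,-60],[0,-1,-68],[0,-1,-74],[0,-1,-80],[0,-1,-80]], angular=[[0,0,4],[0,0,4],[0,0,4],[0,0,4],[0,0,4],[0,0,4],[0,0,4],[0,0,4]])

```text
clock: 12.05
position: [0.4702, -0.2404, 0.0848]
tcp_rot: [-0.087, 0.996, 0.0, -0.0]
wrist_force: [-1.0, -0.4, -1.7]
finger_gap: 0.0139
grasp_force: 40.0
```

Request:
servo_tool(claw=[1,1,1,1,1,1,1], dp=[[0,0,-6],[0,0,-12],[0,0,-17],[0,0,-21],[0,0,-23.5],[0,0,-24],[0,0,-24]], angular=[[0,0,0],[0,0,0],[0,0,0],[0,0,0],[0,0,0],[0,0,0],[0,0,0]])

```text
clock: 12.63
position: [0.4702, -0.2405, 0.0611]
tcp_rot: [-0.087, 0.996, 0.0, -0.0]
wrist_force: [-0.2, -0.7, -1.8]
finger_gap: 0.0137
grasp_force: 40.0
```

Request:
servo_tool(claw=[0.6,0.4,0,-0.4,-0.6,-0.6,-0.6,-0.6,-0.6,-0.6,-0.6,-0.6], dp=[[0,0,0],[0,0,0],[0,0,0],[0,0,0],[0,0,0],[0,0,0],[0,0,0],[0,0,0],[0,0,0],[0,0,0],[0,0,0],[0,0,0]], angular=[[0,0,0],[0,0,0],[0,0,0],[0,0,0],[0,0,0],[0,0,0],[0,0,0],[0,0,0],[0,0,0],[0,0,0],[0,0,0],[0,0,0]])

```text
clock: 13.63
position: [0.4702, -0.2405, 0.0612]
tcp_rot: [-0.087, 0.996, 0.0, -0.0]
wrist_force: [0.7, 0.5, 0.4]
finger_gap: 0.0709
grasp_force: 0.0
```

Request:
servo_tool(claw=[-0.6,-0.6,-0.6,-0.6,-0.6,-0.6,-0.6,-0.6,-0.6], dp=[[0,0,15],[0,0,45],[0,0,80],[0,0,120],[0,0,160],[0,0,178],[0,0,178],[0,0,178],[0,0,178]], angular=[[0,0,0],[0,0,0],[0,0,0],[0,0,0],[0,0,0],[0,0,0],[0,0,0],[0,0,0],[0,0,0]])

```text
clock: 14.38
position: [0.4695, -0.2399, 0.2377]
tcp_rot: [-0.087, 0.996, 0.001, -0.001]
wrist_force: [-1.0, 0.5, -0.5]
finger_gap: 0.0704
grasp_force: 0.0
```

```bash
python3 - <<'E'
from h import *
c=cam('wrist');a=save('wrist','w5.png');t=save('scene','s5.png')
s=env.read_state();print(s['clock'],s['position'],s['finger_gap'])
A=cv2.resize(a[150:290,250:400,::-1],None,fx=3,fy=3);B=cv2.resize(t[170:290,270:400,::-1],None,fx=3,fy=3)
h=np.zeros((420,860,3),np.uint8);h[:420,:450]=A;h[:360,455:455+390]=B
cv2.imwrite('pics/c5.png',h[:,:800])
g=a[150:290,250:400];m=(g.max(2)<45).astype(np.uint8);n,l,st,ce=cv2.connectedComponentsWithStats(m)
k=1+np.argmax(st[1:,4]);p=(np.argwhere(l==k)[:,::-1]+[250,150]).astype(np.float32)
bx=cv2.boxPoints(cv2.minAreaRect(p));w=np.array([ray('wrist',q,.098,c) for q in bx]);print(st[k],w.round(4),w.mean(0),np.linalg.norm(w[0]-w[1]),np.linalg.norm(w[2]-w[1]))
E
```

```text
14.4833 [ 0.46928464 -0.23975225  0.23700047] 0.0704790900167367
[ 67  45  17  52 547] [[ 0.4476 -0.251   0.098 ]
 [ 0.4453 -0.238   0.098 ]
 [ 0.4884 -0.2302  0.098 ]
 [ 0.4907 -0.2437  0.098 ]] [ 0.46801061 -0.24072556  0.098     ] 0.01313384014388164 0.04377630497508663
```

View pics/c5.png

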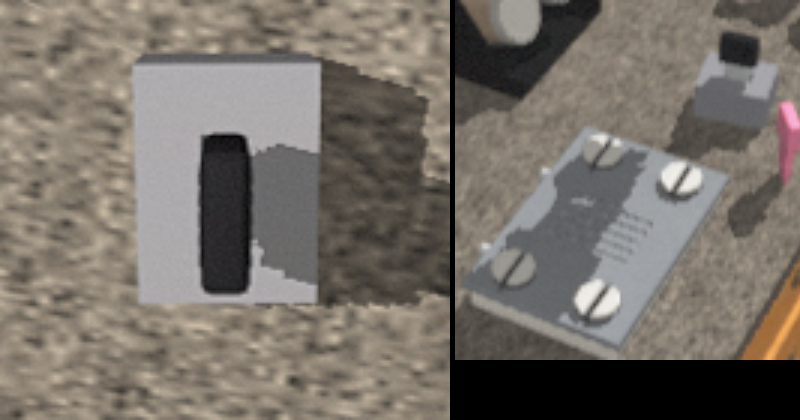

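The key stands upright and fully down: its handle is at (.468,-.241), as at the start, and its apparent size puts it at the original height. In the scene view all four slots are parallel to the box's long side. The gripper is clear of everything, so I'm handing in.

```bash
python3 -c "
from workcell import order
print(order.close_job())"
```

```text
the job is handed in; nothing more can be done
None
```

I turned the undone lock (near side, robot's left) to its stop with the key, stood the key back upright and fully down in the grey holder, and handed the job in at about 14.5 s; the last pictures show all four locks in line.

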